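# Fold down the document camera

### The arm

A 7-joint arm with a two-finger parallel gripper is mounted at the origin on the work surface. World frame = base frame: x ahead of the robot, y to its left, z up, the work surface at z = 0. Lengths are in mm, angles in rad, forces in N, time in s.
With the tool pointing down it reaches from about 400 to 925 mm from the base axis. Payload 5.6 kg.
Tool frame: the origin (TCP) lies between the finger pads; the fingertips stand 22 mm ahead of it and the grasp point (between the pads) lies 3 mm ahead of it; z points along the fingers, x is the direction in which the jaws open and shut, and the axes are right-handed (so a half turn about z gives the same grasp; the last joint's range is limited). The gripper opens to 85 mm and grips with 20 to 120 N. Pads are 22 mm wide; open, the fingers measure 114 mm over their backs; the gripper's body (76 mm by 85 mm) begins 54 mm behind the grasp point. The pads swing forward as they close: fully open they stand 13 mm farther back than shut.
Start: joints at [1.119, 0.468, -0.012, 1.603, 0.006, 1.071, -0.056], TCP at [258.342, -596.462, 253.29] pointing down, gripper open.
Joint ranges: [-2.53, 2.53], [-0.31, 2.02], [-1.57, 1.55], [0.28, 2.44], [-1.29, 4.43], [0.15, 1.84], [-2.92, 2.92]. Speed limits (rad/s): [2.57, 2.57, 3.14, 3.14, 3.14, 3.14, 3.14].

### API

Orientations are given as a rotation vector (axis times angle).
In Python, from rig import arm, viewer gives the robot as it stands. The module is installed in compiled form; this text tells all that it offers.
- The arm moves only by the tool drive_tool, never from a script. Its arguments are lists of equal length, an entry for each row: "slide": the shift along the tool's x, y, z in mm, a list of three; "turn": the turn about the tool's z in degrees. In form: {"slide": [[tx, ty, tz], ...], "turn": [turn, ...]}. A call has 1 to 8 rows; each row is the pose to reach, as a shift and turn from the pose measured when the call began, along the tool's axes at that moment; what a row does not reach only later rows make up. A row lasts 1/8 s, in which the tool goes at most 62.5 mm and 10.7 degrees, less where a joint would pass 70% of its speed; a pose out of reach is approached as far as the arm can. A call with a gripper value outside its range is refused whole. "grip" is the gripper command: -1 is shut, 1 is fully open, values between are in proportion, set as the call begins (left out, the last holds). The fingers move at their own pace and stop on an object; "force" is the grip in N (left out, the last holds). Time passes only in rows, so rows that repeat a pose let the fingers close. It gives the time, the measured TCP pose, the force and the opening at its end, in the units of the state.
- arm.read_state(): the state, without advancing time (a new reading comes with each control period).
- viewer.camera(name): name is "scene" or "top"; returns a dict with "color" (480x640x3 uint8, blue, green, red), "vertical_fov" (degrees; the focal length in pixels is half the picture's height over the tangent of half this angle, whatever the lens; pixels are square), "cx", "cy" (the principal point, pixels), "distortion" ([k1, k2, p1, p2, k3] as OpenCV has them; the pictures are not rectified), "pose" (4x4, takes a point from camera to world coordinates). Camera axes: x right, y up, looking along -z (the intrinsics and any distortion apply to the point x, -y, -z); pixel columns grow to the right and rows downward; lengths in mm; the calibration is good to about 2 mm. A picture is of the moment at which its call begins. There is no depth.
- arm.hand_in(): hands the job in, once; it reports no verdict.
The state is a dict: "clock": time; "qpos": joint angles; "qvel": joint speeds; "joint_efforts": joint torques, N m; "ee_pos": TCP position; "orientation": TCP orientation; "force": force on the tool from outside, world axes, zero at the start; "moment": the same for the moment, N m; "width": finger opening in mm.
Only numpy, scipy, OpenCV 4.12 (cv2) and the standard library are available. Lean on these libraries where they do the work, as an engineer would, in place of code of your own. Each camera call takes 0.05 s, during which the arm holds its last target.

### The job

Fold the document camera away: press the ratchet pawl's thumb pad down until the pawl is free of the teeth, then push the camera arm down past its teeth until it is fully home on its stop, and leave it there with the pawl still free. Only press and push with the fingers: do not raise the arm, and leave the mug, cassette and mouse where they are.

Things in the scene. Friction and masses are not known exactly. Their poses are not given: they have to be found in the camera images.
- doccam: Document camera's base, fixed to the desk: a white plate 370 x 150 x 12 mm, origin at the centre of its underside on the desk. Its +x axis points (level) from the hinge towards the camera end of the arm, z up. The arm and pawl move in the upright plane through this x axis (y = 0). Hinge at x = -60, z = 95 mm; grey cheeks 7 mm thick at y = +-21 mm carry hinge and pawl (the highest reach z = 172 mm).
- hinge (a point): The arm's hinge axis at its middle, 95 mm above the desk. The axis is level, along the base's y.
- camarm (a joint): Angle (rad) by which the camera arm is folded down. At 0 the arm rises at 1.134 rad (65 deg) above level; its elevation above level is 1.134 minus this value. Grows as the arm goes down; 1.30 = fully home on the stop (arm 0.166 rad below level). It starts between 0.04 and 0.22. A stiff hinge: it stays where it is left, and pushing the head down takes about 2 to 8 N. With the pawl in the teeth the arm has a little play but is blocked at about 0.25.
- head (a point): Centre of the barrel-shaped camera head at the arm's end, 220 mm from the hinge axis: a level grey barrel, 40 mm in diameter and 80 mm long along the base's y, so its top is always 20 mm above this point. A black lens 34 mm in diameter sticks out on the side away from the raised arm's top (below, once folded), to 40 mm from this point. The arm is an aluminium bar 18 mm wide and 14 mm thick.
- pawl (a joint): Angle (rad) of the rocker pawl: 0 = in the teeth (about 10 mm high, five of them) of the steel wheel, 120 mm across, at the arm's hinge, grows as the thumb pad is pressed down, clear of the teeth from about 0.18, end stop 0.40. No spring: a stiff pivot, so it stays where it is left. Pressing takes about 5 N (up to about 10 N if the arm leans on it).
- pawl_pad (a point): Centre of the upper face of the pawl's ribbed steel thumb pad, 34 mm (along the base's x) by 32 mm (along y), 6 mm thick, level at pawl angle 0 and then 180 mm above the desk. It is on the far side of the hinge from the camera, 102 mm from the hinge axis horizontally; the pawl's pivot is 52 mm from it towards the camera and 17 mm lower. Pressed to the end stop, the pad sinks by about 20 to 22 mm.
- mug: White mug, 76 mm wide and 85 mm tall, handle to its +y side; origin at the centre of its underside. Stands loose near the base; not to be moved.
- cassette: Small black tape cassette lying flat, 66 x 48 x 12 mm, origin at the centre of its underside. Loose; not to be moved.
- mouse: Black computer mouse, 105 x 58 x 32 mm, origin at the centre of its underside. Loose; not to be moved.

How it is judged (in metres and radians):
On the way, in this order (a step that is already met when the one before it is completed fails the run):
1. the pawl is pressed free while the arm is still up (value of joint pawl above 0.18 rad and value of joint camarm below 0.32 rad), for 0.2 s.
2. the arm is pushed down fully home with the pawl free (value of joint camarm above 1.25 rad and value of joint pawl above 0.15 rad), for 0.2 s.
At the end, for the whole second after the job is handed in: The arm is folded to within 0.05 rad of its stop (joint above 1.25) and at rest, the pawl is still free (above 0.15 rad), and mug, cassette and mouse are within 20 mm of where they began (all of step 2 and velocity of joint camarm between -0.05 and 0.05 rad/s and distance of each of mug, cassette, mouse from where it was at the start of the episode below 0.02 m); the robot touches nothing.
It fails at once if the arm is raised above its starting range (value of joint camarm below -0.02 rad).
It fails at once if the arm is forced past a tooth with the pawl still in (value of joint camarm above 0.36 rad and value of joint pawl below 0.1 rad).
It fails at once if the arm is raised again once folded (value of joint camarm between 0.4 and 1.2 rad and velocity of joint camarm below -0.5 rad/s).
It fails at once if a bystander is moved or lifted (distance of any of mug, cassette, mouse from where it was at the start of the episode above 0.025 m).
It also fails if it takes over 48 s, if anything falls off the work surface, if the arm or the gripper's body presses on something with over 40 N, if the wrist force passes 120 N, or if a joint passes its speed limit or range.

## Working session

There is one attempt and no reset: what is moved stays moved. The work goes in short steps, Python scripts to look and compute and a tool call to move; the robot and the scene stay as the last step left them, time stands still between calls to the robot, and variables do not carry over. Pictures are saved under pics/ and viewed, and the job is handed in when it is done.

Besides the shell and the picture viewer there is one more tool, called after "Call:" as name([rows], argument=value, ...), one row to a line, values as JSON. drive_tool: Moves the arm, as the interface text tells. Its arguments: {"type":"object","properties":{"slide":{"type":"array","items":{"type":"array","items":{"type":"number"}}},"turn":{"type":"array","items":{"type":"number"}},"grip":{"type":"number"},"force":{"type":"number"}},"required":["slide","turn"]}

```bash
mkdir -p pics; cat > h.py <<'E'
import numpy as np, cv2
from rig import arm, viewer
def snap(n,tag):
    c=viewer.camera(n); cv2.imwrite(f'pics/{tag}.png',c['color']); 
    np.savez(f'{tag}.npz',**{k:np.array(v) for k,v in c.items()}); return c
def load(tag):
    return dict(np.load(f'{tag}.npz'))
def K(c):
    h=c['color'].shape[0]; f=h/2/np.tan(np.radians(float(c['vertical_fov']))/2)
    return np.array([[f,0,float(c['cx'])],[0,f,float(c['cy'])],[0,0,1]])
def ray(c,uv):
    p=cv2.undistortPoints(np.array([[uv]],float),K(c),np.array(c['distortion'],float))[0,0]
    d=np.array([p[0],-p[1],-1.]); T=np.array(c['pose']); d=T[:3,:3]@d; return T[:3,3],d/np.linalg.norm(d)
def onz(c,uv,z):
    o,d=ray(c,uv); return o+d*(z-o[2])/d[2]
def tri(rs):
    A=0;b=0
    for o,d in rs:
        P=np.eye(3)-np.outer(d,d);A=A+P;b=b+P@o
    x=np.linalg.solve(A,b); return x,[np.linalg.norm((np.eye(3)-np.outer(d,d))@(x-o)) for o,d in rs]
def proj(c,X):
    T=np.array(c['pose']); p=T[:3,:3].T@(np.array(X,float)-T[:3,3]); p=np.array([[p[0],-p[1],-p[2]]])
    return cv2.projectPoints(p,np.zeros(3),np.zeros(3),K(c),np.array(c['distortion'],float))[0][0,0]
E
python3 - <<'E'
from h import *
for n in('scene','top'):
    c=snap(n,n+'0'); print(n,c['vertical_fov'],c['cx'],c['cy'],c['distortion'],np.round(c['pose'],3).tolist())
print(arm.read_state())
E
```

```text
scene 48.680189911421024 316.14827942038875 245.12067598175358 [-0.11108022  0.          0.          0.          0.        ] [[-0.427, -0.698, 0.574, 1074.36], [0.904, -0.339, 0.261, 235.993], [0.013, 0.63, 0.776, 896.254], [0.0, 0.0, 0.0, 1.0]]
top 45.59771655944335 316.8711592341789 241.00854587150224 [-0.02535958  0.          0.          0.          0.        ] [[-0.017, 0.996, -0.082, 459.011], [-1.0, -0.018, -0.002, -19.674], [-0.003, 0.082, 0.997, 1235.339], [0.0, 0.0, 0.0, 1.0]]
{'clock': 0.1, 'qpos': array([ 1.11898948,  0.46829818, -0.01159832,  1.60351897,  0.00600351,
        1.07141397, -0.05633619]), 'qvel': array([ 3.86815113e-04, -1.03162609e-03, -1.69704871e-03, -3.51111595e-03,
        6.91055159e-05,  4.39182765e-04,  1.32219999e-03]), 'joint_efforts': array([ 1.27548556e-03, -5.33523595e+01,  2.17644079e-02, -2.51967126e+01,
        1.14728959e-02,  4.29916676e-03,  1.83602185e-05]), 'ee_pos': array([ 258.13878792, -596.03797833,  252.43287467]), 'orientation': array([-2.62537211e+00,  1.72398956e+00,  2.20404263e-03]), 'force': array([-0.2964289 ,  0.12458824,  0.44378962]), 'moment': array([ 0.01058935, -0.00854902,  0.03493457]), 'width': 85.27542805963152}
```

View pics/scene0.png

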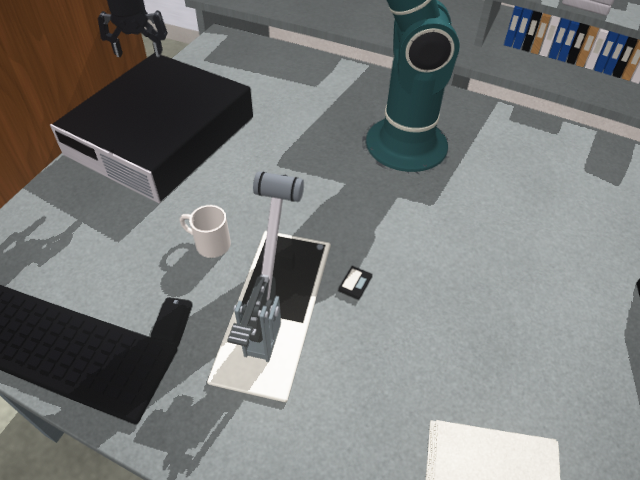

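View pics/top0.png

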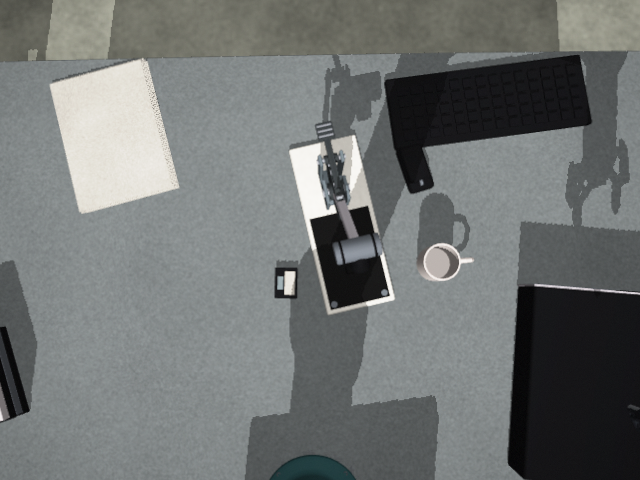

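The scene view shows the raised camera head at about (279,186), the pad at about (240,335), the mug at (210,230), the cassette at (355,282) and the mouse at (172,325). In the top view the pad is at about (325,130) and the head at about (357,249). I'll zoom in for precise measurements.

```bash
python3 - <<'E'
from h import *
a=load('scene0')['color'][220:410,190:350]; b=load('top0')['color'][110:320,270:410]
cv2.imwrite('pics/za.png',cv2.resize(a,None,fx=3.1,fy=3.1,interpolation=cv2.INTER_CUBIC))
cv2.imwrite('pics/zb.png',cv2.resize(b,None,fx=2.8,fy=2.8,interpolation=cv2.INTER_CUBIC))
E
```

```text
(no output)
```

View pics/za.png

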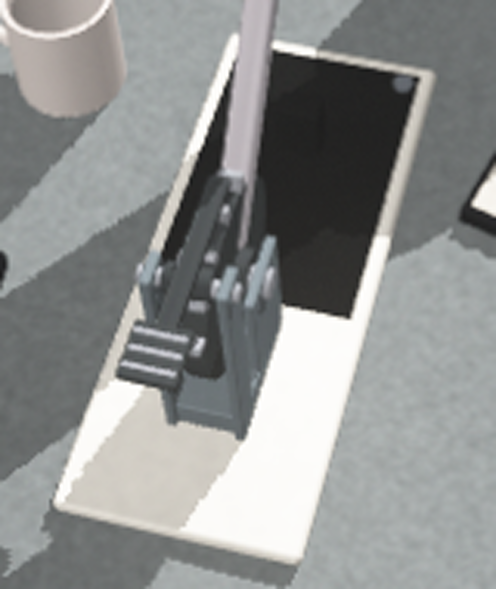

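View pics/zb.png

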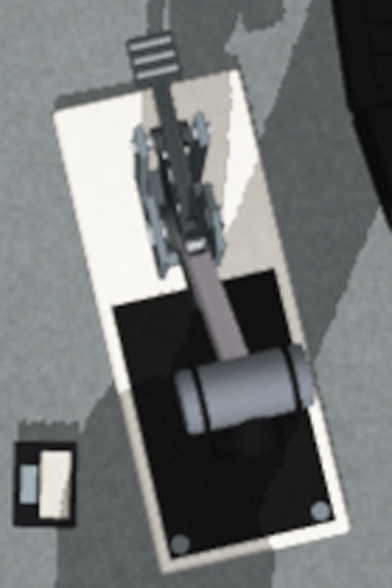

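```bash
cat > m.py <<'E'
from h import *
s=load('scene0');t=load('top0')
tc=[(288.9,150),(355,135),(394.6,297.5),(327.9,314.3)]
sc=[(207.7,382.3),(286.8,399.7),(330,243.2),(266.5,231.6)]
# order hinge-left.. : top img left = +y ; 
sc=[sc[1],sc[0],sc[3],sc[2]]
P=[]
for a,b in zip(tc,sc):
    x,r=tri([ray(t,a),ray(s,b)]);P.append(x);print('corner',x.round(1),np.round(r,1), onz(t,a,12).round(1), onz(s,b,12).round(1))
P=np.array([(onz(t,a,12)+onz(s,b,12))/2 for a,b in zip(tc,sc)])
c=P.mean(0); ex=(P[2]+P[3]-P[0]-P[1]);ex/=np.linalg.norm(ex); ey=np.array([-ex[1],ex[0],0])
print('centre',c.round(1),'yaw',np.degrees(np.arctan2(ex[1],ex[0])),np.linalg.norm(P[0]-P[3]),np.linalg.norm(P[0]-P[1]))
np.savez('frame.npz',c=c,ex=ex,ey=ey)
def loc(x): d=x-c; return np.array([d@ex,d@ey,x[2]]).round(1)
for n,a,b in(('pad',(324.8,130.4),(240.6,333.5)),('head',(357.5,249.3),(279,186))):
    x,r=tri([ray(t,a),ray(s,b)]);print(n,x.round(1),r,'local',loc(x))
def W(x,y,z): return c*[1,1,0]+ex*x+ey*y+[0,0,z]
print('pad expected',W(-162,0,180),'head at 0.1',W(-60+220*np.cos(1.034),0,95+220*np.sin(1.034)),'home',W(-60+220*np.cos(.166),0,95-220*np.sin(.166)))
for X in(W(-162,0,180),W(-60,0,95)): print(proj(t,X),proj(s,X))
for n,b,z in (('mug',(440,262),85),('mouse',(417,168),20),('cass',(286,283),12)): print(n,onz(t,b,z).round(0),loc(onz(t,b,z)))
E
python3 m.py
```

```text
corner [758.7  40.8  13.1] [1.3 1.3] [759.5  39.7  12. ] [757.8  41.8  12. ]
corner [ 790.3 -103.6    8.1] [2. 2.] [ 790.3 -105.2   12. ] [ 790.8 -100.3   12. ]
corner [ 434.2 -178.5   11.3] [3.4 3.4] [ 435.6 -181.5   12. ] [ 433.5 -175.    12. ]
corner [402.  -37.6  10.7] [1.1 1.1] [402.5 -38.6  12. ] [402.6 -36.3  12. ]
centre [596.6 -69.4  12. ] yaw -167.81597308857178 364.55046526640723 146.9692367759887
pad [754.  -35.4 180. ] [np.float64(1.3903505859684004), np.float64(1.390350585968398)] local [-161.1    0.   180. ]
head [522.6 -86.  269. ] [np.float64(0.9271440608855717), np.float64(0.9271440608855844)] local [ 75.8   0.6 269. ]
pad expected [754.9155785  -35.21925325 180.        ] head at 0.1 [545.24253015 -80.49098888 284.05730815] home [ 443.12478745 -102.53982867   58.64749325]
[324.03000509 130.27620844] [239.50714914 333.9591488 ]
[335.19995993 190.01796252] [262.2838265  308.81441183]
mug [ 507. -265.   85.] [129.3 172.6  85. ]
mouse [ 713. -237.   20.] [-78.6 188.2  20. ]
cass [471.  50.  12.] [  98.1 -143.    12. ]
```

```bash
cat > go.py <<'E'
from h import *
import sys
from scipy.spatial.transform import Rotation as Ro
st=arm.read_state(); R=Ro.from_rotvec(st['orientation']).as_matrix(); p=st['ee_pos']
f=np.load('frame.npz');ex,ey=f['ex'],f['ey']
print('t',st['clock'],'p',p.round(1),'F',st['force'].round(1),'w',round(st['width'],1)); print('q',st['qpos'].round(3)); print(R.round(3).tolist())
a=R.T@ey; ang=np.degrees(np.arctan2(a[1],a[0])); print('turn to jaws along base y:',(ang+90)%180-90)
for s in sys.argv[1:]:
    t=np.array(eval(s),float); print(s,'slide',(R.T@(t-p)).round(1))
E
python3 go.py "(258,-596,400)" "(755,-35,400)" "(755,-35,230)"
```

```text
t 0.1 p [ 258.1 -596.   252.4] F [-0.3  0.1  0.4] w 85.3
q [ 1.119  0.468 -0.012  1.604  0.006  1.071 -0.056]
[[0.397, -0.918, -0.001], [-0.918, -0.397, 0.001], [-0.002, 0.0, -1.0]]
turn to jaws along base y: 11.232995054587136
(258,-596,400) slide [-3.000e-01  1.000e-01 -1.476e+02]
(755,-35,400) slide [-317.6 -678.9 -147.1]
(755,-35,230) slide [-317.3 -678.9   22.9]
```

Call:
drive_tool([
  [0, 0, -60],
  [0, 0, -120],
  [-20, -40, -150],
  [-45, -90, -150],
  [-70, -140, -150],
  [-95, -190, -150],
  [-120, -240, -150],
  [-140, -290, -150],
], turn=[0, 0, 0, 0, 4, 8, 11, 11], grip=-1)

```text
clock: 1.1
ee_pos: [469.5, -350.8, 402.5]
orientation: [-2.448, 1.968, 0.003]
force: [-0.5, -0.0, -0.3]
width: -0.2
```

```bash
python3 go.py "(755,-35,400)"; python3 -c "
from h import *
snap('scene','s1')"
```

```text
t 1.1 p [ 469.5 -350.8  402.5] F [-0.5 -0.  -0.3] w -0.2
q [ 0.7    0.256 -0.143  1.565  0.037  1.325 -0.802]
[[0.215, -0.977, -0.001], [-0.977, -0.215, 0.002], [-0.002, 0.001, -1.0]]
turn to jaws along base y: 0.22157151760802662
(755,-35,400) slide [-247.1 -346.7    2.6]
```

View pics/s1.png

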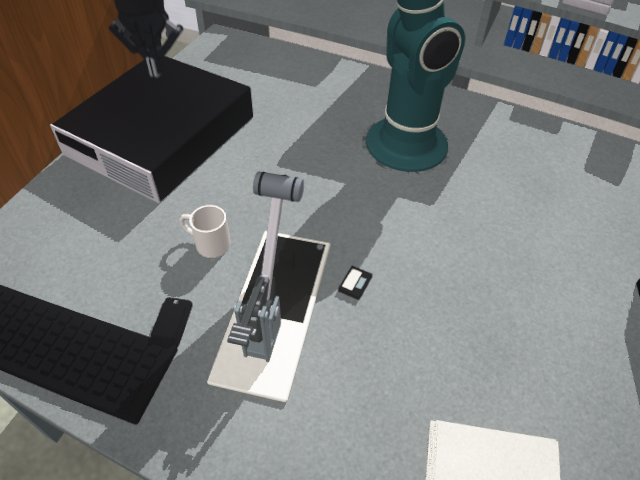

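The gripper is shut at about (152,70), and nothing has moved. Next I'll go above the pad.

Call:
drive_tool([
  [-35, -50, 0],
  [-70, -100, 0],
  [-105, -150, 0],
  [-140, -200, 0],
  [-175, -250, 0],
  [-210, -300, 0],
  [-247, -347, 0],
  [-247, -347, 0],
], turn=[0, 0, 0, 0, 0, 0, 0, 0])

```text
clock: 2.15
ee_pos: [759.0, -17.1, 401.6]
orientation: [-2.463, 1.939, 0.012]
force: [-0.8, -0.2, -0.7]
width: 0.4
```

```bash
python3 go.py "(755,-35,230)"; python3 -c "
from h import *
snap('scene','s2');snap('top','t2')"
```

```text
t 2.15 p [759.  -17.1 401.6] F [-0.8 -0.2 -0.7] w 0.4
q [ 0.125  0.607 -0.265  1.067  0.14   1.486 -1.44 ]
[[0.235, -0.972, -0.001], [-0.972, -0.235, 0.01], [-0.01, -0.001, -1.0]]
turn to jaws along base y: 1.393920596532368
(755,-35,230) slide [ 18.3   8.3 171.4]
```

View pics/s2.png

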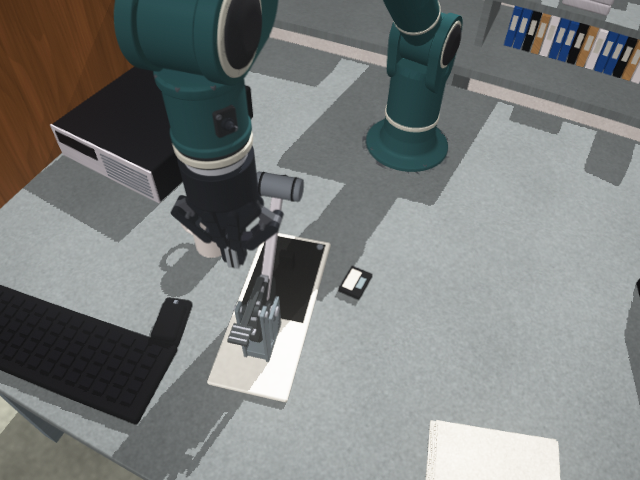

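The gripper hangs above the pad with its fingertips at about (235,262). I'll descend and correct the sideways error.

Call:
drive_tool([
  [18, 8, 0],
  [18, 8, 30],
  [18, 8, 60],
  [18, 8, 90],
  [18, 8, 120],
  [18, 8, 150],
  [18, 8, 170],
  [18, 8, 170],
], turn=[1.4, 1.4, 1.4, 1.4, 1.4, 1.4, 1.4, 1.4])

```text
clock: 3.25
ee_pos: [753.1, -44.3, 232.0]
orientation: [-2.433, 1.984, 0.008]
force: [0.2, -0.4, 1.2]
width: -0.0
```

```bash
python3 go.py "(755,-35,202)" "(757,-34.5,179)"; python3 -c "
from h import *
s=snap('scene','s3');t=snap('top','t3')
a=s['color'][220:410,150:350]
cv2.imwrite('pics/z3.png',cv2.resize(a,None,fx=3.1,fy=3.1,interpolation=cv2.INTER_CUBIC))"
```

```text
t 3.25 p [753.1 -44.3 232. ] F [ 0.2 -0.4  1.2] w -0.0
q [ 0.165  0.687 -0.248  1.306  0.164  1.171 -1.462]
[[0.201, -0.98, -0.003], [-0.98, -0.201, 0.005], [-0.005, 0.001, -1.0]]
turn to jaws along base y: -0.5893608089735807
(755,-35,202) slide [-8.6 -3.8 30.1]
(757,-34.5,179) slide [-8.6 -5.9 53.1]
```

View pics/z3.png

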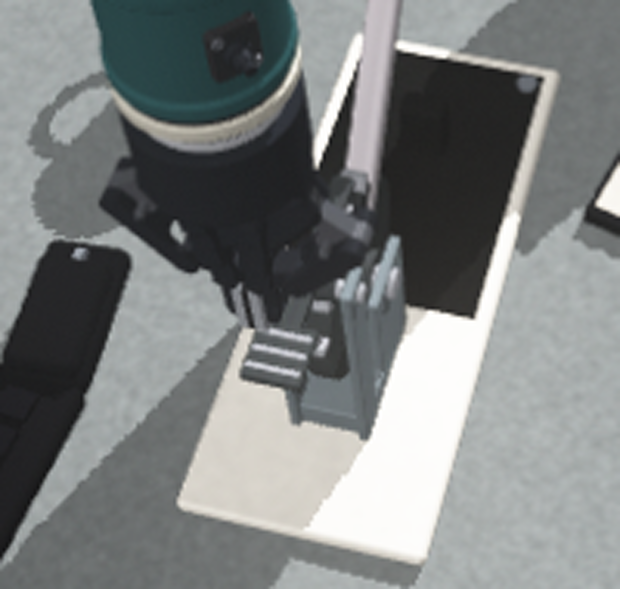

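The fingertips are just above the pad, at crop (262,325), but about 9 mm off sideways. I'll correct that before pressing.

Call:
drive_tool([
  [-8, -4, 5],
  [-8, -4, 10],
  [-8, -4, 10],
  [-8, -4, 10],
], turn=[0, 0, 0, 0])

```text
clock: 3.85
ee_pos: [757.0, -34.5, 224.8]
orientation: [-2.431, 1.981, 0.003]
force: [-0.2, -0.5, -0.5]
width: -0.1
```

```bash
python3 go.py "(757,-34.5,202)" "(757,-34.5,179)"
```

```text
t 3.85 p [757.  -34.5 224.8] F [-0.2 -0.5 -0.5] w -0.1
q [ 0.152  0.696 -0.248  1.307  0.167  1.157 -1.475]
[[0.202, -0.979, 0.002], [-0.979, -0.202, 0.005], [-0.005, -0.003, -1.0]]
turn to jaws along base y: -0.518965714598238
(757,-34.5,202) slide [ 0.1  0.  22.8]
(757,-34.5,179) slide [ 0.2  0.1 45.8]
```

Call:
drive_tool([
  [0, 0, 8],
  [0, 0, 16],
  [0, 0, 21],
  [0, 0, 25],
  [0, 0, 29],
  [0, 0, 33],
  [0, 0, 36],
  [0, 0, 36],
], turn=[0, 0, 0, 0, 0, 0, 0, 0])

```text
clock: 4.85
ee_pos: [758.9, -33.9, 190.4]
orientation: [-2.429, 1.978, -0.003]
force: [4.0, 0.2, 4.0]
width: -0.2
```

```bash
python3 go.py "(757,-34.5,179)"
```

```text
t 4.85 p [758.9 -33.9 190.4] F [4.  0.2 4. ] w -0.2
q [ 0.15   0.727 -0.244  1.333  0.175  1.095 -1.481]
[[0.202, -0.979, 0.007], [-0.979, -0.202, 0.006], [-0.004, -0.008, -1.0]]
turn to jaws along base y: -0.5123489019530183
(757,-34.5,179) slide [ 0.2  2.1 11.4]
```

Call:
drive_tool([
  [0, 0, 3],
  [0, 0, 6],
  [0, 0, 9],
  [0, 0, 10],
  [0, 0, 10],
], turn=[0, 0, 0, 0, 0])

```text
clock: 5.48
ee_pos: [759.3, -33.9, 182.0]
orientation: [-2.428, 1.978, -0.005]
force: [0.5, 0.8, 8.0]
width: 0.1
```

```bash
python3 go.py "(757,-34.5,179)"
```

```text
t 5.475 p [759.3 -33.9 182. ] F [0.5 0.8 8. ] w 0.1
q [ 0.149  0.734 -0.243  1.339  0.178  1.08  -1.483]
[[0.202, -0.979, 0.009], [-0.979, -0.202, 0.006], [-0.004, -0.01, -1.0]]
turn to jaws along base y: -0.5197328178980882
(757,-34.5,179) slide [0.1 2.4 2.9]
```

Call:
drive_tool([
  [0, 1, 2],
  [0, 1, 4],
  [0, 1, 4],
], turn=[0, 0, 0])

```text
clock: 5.85
ee_pos: [759.3, -33.9, 181.6]
orientation: [-2.426, 1.977, -0.009]
force: [-2.3, 0.1, 15.4]
width: 0.1
```

```bash
python3 go.py "(757,-34.5,179)"; python3 -c "
from h import *
s=snap('scene','s4')
a=s['color'][220:410,150:350]
cv2.imwrite('pics/z4.png',cv2.resize(a,None,fx=3.1,fy=3.1,interpolation=cv2.INTER_CUBIC))"
```

```text
t 5.85 p [759.3 -33.9 181.6] F [-2.3  0.1 15.4] w 0.1
q [ 0.15   0.733 -0.243  1.343  0.178  1.075 -1.484]
[[0.202, -0.979, 0.012], [-0.979, -0.202, 0.006], [-0.003, -0.013, -1.0]]
turn to jaws along base y: -0.5248546469574791
(757,-34.5,179) slide [0.1 2.4 2.5]
```

View pics/z4.png

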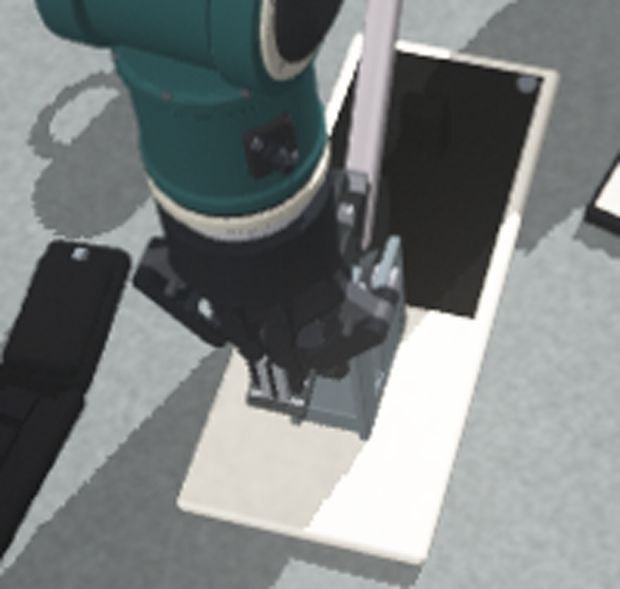

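The pad has sunk by about 20 mm and the force jumped to 15 N without further travel, so the pawl is on its end stop. I'll lift straight up.

Call:
drive_tool([
  [0, 0, -10],
  [0, 0, -40],
  [0, 0, -80],
  [0, 0, -120],
  [0, 0, -160],
  [0, 0, -180],
  [0, 0, -180],
  [0, 0, -180],
], turn=[0, 0, 0, 0, 0, 0, 0, 0])

```text
clock: 6.9
ee_pos: [756.4, -35.0, 359.0]
orientation: [-2.429, 1.978, -0.004]
force: [0.0, 0.3, 0.4]
width: -0.1
```

```bash
python3 go.py "(527,-84,370)"; python3 -c "
from h import *
s=snap('scene','s5')
a=s['color'][220:410,150:350]
cv2.imwrite('pics/z5.png',cv2.resize(a,None,fx=3.1,fy=3.1,interpolation=cv2.INTER_CUBIC))"
```

```text
t 6.9 p [756.4 -35.  359. ] F [0.  0.3 0.4] w -0.1
q [ 0.149  0.609 -0.256  1.154  0.143  1.387 -1.454]
[[0.202, -0.979, 0.008], [-0.979, -0.202, 0.005], [-0.004, -0.009, -1.0]]
turn to jaws along base y: -0.5191128052232017
(527,-84,370) slide [  1.5 234.4 -13.1]
```

View pics/z5.png

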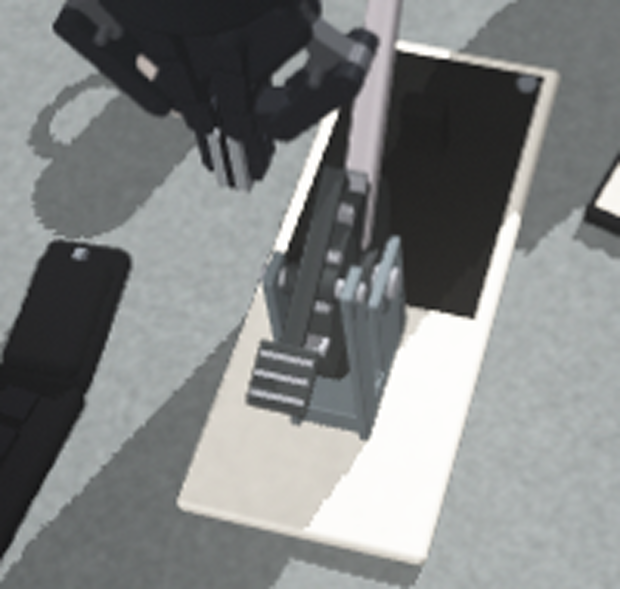

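The pad has stayed down and tilted (crop (283,375)), so the pawl is free. Next I'll move above the camera head.

Call:
drive_tool([
  [0, 30, -12],
  [0, 75, -12],
  [1, 120, -12],
  [1, 165, -12],
  [1, 205, -12],
  [1, 225, -12],
  [2, 235, -12],
  [2, 235, -12],
], turn=[0, 0, 0, 0, 0, 0, 0, 0])

```text
clock: 7.95
ee_pos: [526.4, -84.8, 368.2]
orientation: [-2.428, 1.979, -0.003]
force: [-0.2, -0.6, 0.8]
width: -0.1
```

Call:
drive_tool([
  [0, 0, 0],
  [0, 0, 0],
], turn=[0, 0])

```text
clock: 8.2
ee_pos: [526.9, -84.5, 367.8]
orientation: [-2.429, 1.978, -0.002]
force: [0.1, 0.3, 0.4]
width: 0.2
```

```bash
cat > arc.py <<'E'
from h import *
from scipy.spatial.transform import Rotation as Ro
f=np.load('frame.npz');c,ex,ey=f['c'],f['ex'],f['ey']
def W(x,y,z): return c*[1,1,0]+ex*x+ey*y+[0,0,z]
st=arm.read_state(); R=Ro.from_rotvec(st['orientation']).as_matrix(); p=st['ee_pos']
d=p-c*[1,1,0]; print('local',(d@ex).round(1),(d@ey).round(1),p[2].round(1),'F',st['force'].round(1),'t',st['clock'])
for j in [.2,.25,.3,.4,.5,.6,.7,.8,.9,1.0,1.1,1.2,1.25,1.3,1.33]:
    e=1.134-j; t=W(-60+220*np.cos(e)-3,0,95+220*np.sin(e)+20+22)
    print(j,t.round(0),'slide',(R.T@(t-p)).round(0))
E
python3 go.py; python3 arc.py; python3 -c "
from h import *
s=snap('scene','s6');t=snap('top','t6')"
```

```text
t 8.2 p [526.9 -84.5 367.8] F [0.1 0.3 0.4] w 0.2
q [ 0.349  0.186 -0.286  1.734  0.049  1.223 -1.316]
[[0.202, -0.979, 0.006], [-0.979, -0.202, 0.006], [-0.005, -0.007, -1.0]]
turn to jaws along base y: -0.5089411982564371
local 71.3 0.0 367.8 F [0.1 0.3 0.4] t 8.2
0.2 [530. -84. 314.] slide [ 0. -3. 54.]
0.25 [522. -86. 307.] slide [ 0.  6. 61.]
0.3 [514. -87. 300.] slide [ 0. 14. 68.]
0.4 [498. -91. 284.] slide [ 1. 30. 83.]
0.5 [485. -94. 267.] slide [  1.  44. 100.]
0.6 [473. -96. 249.] slide [  1.  56. 118.]
0.7 [463. -98. 230.] slide [  1.  66. 138.]
0.8 [ 455. -100.  209.] slide [  1.  75. 158.]
0.9 [ 449. -101.  188.] slide [  2.  81. 179.]
1.0 [ 445. -102.  166.] slide [  2.  85. 201.]
1.1 [ 443. -103.  144.] slide [  2.  87. 223.]
1.2 [ 444. -102.  122.] slide [  2.  87. 245.]
1.25 [ 445. -102.  112.] slide [  2.  86. 256.]
1.3 [ 446. -102.  101.] slide [  2.  85. 267.]
1.33 [ 447. -102.   94.] slide [  2.  84. 273.]
```

View pics/s6.png

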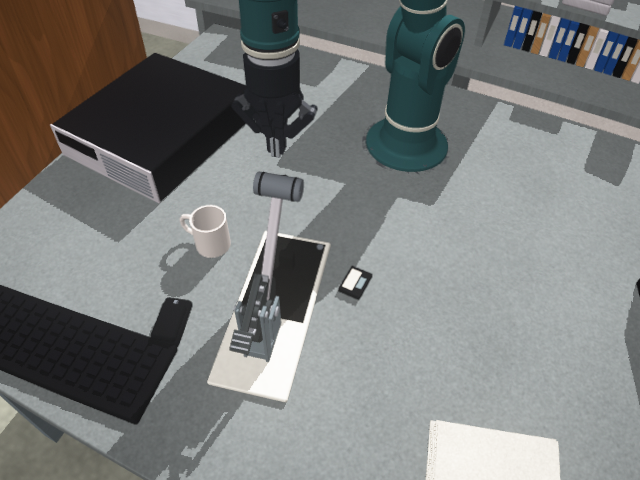

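The fingertips at (277,152) are directly above the head at (279,186). I'll push down along the arc.

Call:
drive_tool([
  [0, 0, 25],
  [0, 0, 50],
  [0, 4, 62],
  [0, 14, 69],
  [0, 22, 77],
  [1, 30, 86],
  [1, 38, 95],
  [1, 44, 104],
], turn=[0, 0, 0, 0, 0, 0, 0, 0])

```text
clock: 9.3
ee_pos: [482.5, -94.5, 265.0]
orientation: [-2.431, 1.982, 0.001]
force: [-7.6, -0.5, 11.6]
width: 0.1
```

```bash
python3 go.py | head -1; python3 arc.py; python3 -c "
from h import *
s=snap('scene','s7')"
```

```text
t 9.3 p [482.5 -94.5 265. ] F [-7.6 -0.5 11.6] w 0.1
local 116.8 0.4 265.0 F [-7.6 -0.5 11.6] t 9.3
0.2 [530. -84. 314.] slide [ -1. -49. -49.]
0.25 [522. -86. 307.] slide [ -1. -40. -42.]
0.3 [514. -87. 300.] slide [ -1. -32. -35.]
0.4 [498. -91. 284.] slide [ -1. -17. -19.]
0.5 [485. -94. 267.] slide [-0. -3. -2.]
0.6 [473. -96. 249.] slide [-0. 10. 16.]
0.7 [463. -98. 230.] slide [-0. 20. 35.]
0.8 [ 455. -100.  209.] slide [ 0. 28. 56.]
0.9 [ 449. -101.  188.] slide [ 0. 34. 77.]
1.0 [ 445. -102.  166.] slide [ 0. 39. 98.]
1.1 [ 443. -103.  144.] slide [  0.  40. 120.]
1.2 [ 444. -102.  122.] slide [  0.  40. 142.]
1.25 [ 445. -102.  112.] slide [  0.  39. 153.]
1.3 [ 446. -102.  101.] slide [  1.  38. 164.]
1.33 [ 447. -102.   94.] slide [  1.  37. 171.]
```

View pics/s7.png

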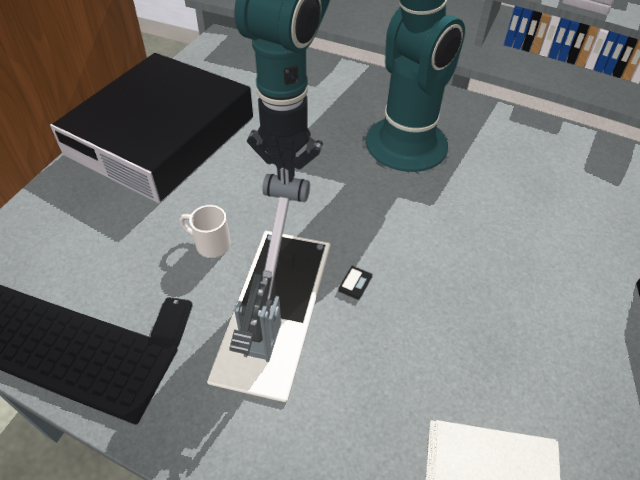

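The arm is folding under the fingers (head at (286,188)), and the pad is still down.

Call:
drive_tool([
  [0, 5, 9],
  [0, 10, 18],
  [0, 15, 27],
  [0, 20, 37],
  [0, 25, 48],
  [0, 28, 59],
  [0, 32, 69],
  [0, 35, 80],
], turn=[0, 0, 0, 0, 0, 0, 0, 0])

```text
clock: 10.35
ee_pos: [446.6, -102.1, 183.8]
orientation: [-2.433, 1.984, 0.004]
force: [-3.9, -1.2, 5.6]
width: -0.1
```

```bash
python3 arc.py; python3 -c "
from h import *
s=snap('scene','s8')"
```

```text
local 153.5 0.3 183.8 F [-3.9 -1.2  5.6] t 10.35
0.2 [530. -84. 314.] slide [  -2.  -86. -130.]
0.25 [522. -86. 307.] slide [  -2.  -77. -123.]
0.3 [514. -87. 300.] slide [  -1.  -69. -116.]
0.4 [498. -91. 284.] slide [  -1.  -53. -101.]
0.5 [485. -94. 267.] slide [ -1. -39. -83.]
0.6 [473. -96. 249.] slide [ -1. -27. -65.]
0.7 [463. -98. 230.] slide [ -1. -17. -46.]
0.8 [ 455. -100.  209.] slide [ -1.  -9. -25.]
0.9 [ 449. -101.  188.] slide [-0. -3. -4.]
1.0 [ 445. -102.  166.] slide [-0.  1. 17.]
1.1 [ 443. -103.  144.] slide [-0.  3. 39.]
1.2 [ 444. -102.  122.] slide [-0.  3. 61.]
1.25 [ 445. -102.  112.] slide [-0.  2. 72.]
1.3 [ 446. -102.  101.] slide [-0.  0. 83.]
1.33 [ 447. -102.   94.] slide [-0. -1. 90.]
```

View pics/s8.png

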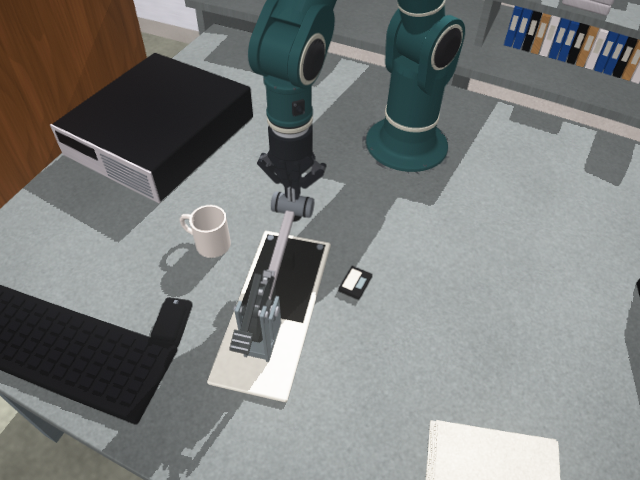

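The arm is about 0.9 rad folded, with the head at (292,206). Two more pushes should do it, the last one slow.

Call:
drive_tool([
  [0, 1, 10],
  [0, 2, 20],
  [0, 2, 30],
  [0, 3, 39],
  [0, 3, 48],
  [0, 3, 56],
  [0, 3, 64],
  [0, 2, 70],
], turn=[0, 0, 0, 0, 0, 0, 0, 0])

```text
clock: 11.4
ee_pos: [443.9, -102.1, 112.0]
orientation: [-2.433, 1.985, 0.006]
force: [-2.2, -1.4, 4.0]
width: 0.2
```

```bash
python3 arc.py | sed -n '1p;12,16p'
```

```text
local 156.1 -0.2 112.0 F [-2.2 -1.4  4. ] t 11.4
1.1 [ 443. -103.  144.] slide [  0.   1. -32.]
1.2 [ 444. -102.  122.] slide [  0.   0. -10.]
1.25 [ 445. -102.  112.] slide [ 0. -1.  0.]
1.3 [ 446. -102.  101.] slide [ 0. -2. 11.]
1.33 [ 447. -102.   94.] slide [ 0. -3. 18.]
```

Call:
drive_tool([
  [0, 0, 4],
  [0, 0, 7],
  [0, -1, 10],
  [0, -1, 13],
  [0, -1, 15],
  [0, -1, 15],
], turn=[0, 0, 0, 0, 0, 0])

```text
clock: 12.15
ee_pos: [445.2, -101.9, 99.7]
orientation: [-2.433, 1.985, 0.005]
force: [-12.0, 0.7, 36.1]
width: -0.3
```

```bash
python3 arc.py | sed -n '1p;12,16p'
```

```text
local 154.8 -0.2 99.7 F [-12.    0.7  36.1] t 12.15
1.1 [ 443. -103.  144.] slide [  0.   2. -45.]
1.2 [ 444. -102.  122.] slide [  0.   2. -23.]
1.25 [ 445. -102.  112.] slide [  0.   1. -12.]
1.3 [ 446. -102.  101.] slide [ 0. -1. -1.]
1.33 [ 447. -102.   94.] slide [ 0. -2.  6.]
```

The arm is on its stop: 36 N, and the height matches 1.30 rad. I'll lift off gently.

Call:
drive_tool([
  [0, 0, -4],
  [0, 0, -15],
  [0, 0, -40],
  [0, 0, -80],
  [0, 0, -120],
  [0, 0, -160],
  [0, 0, -180],
  [0, 0, -180],
], turn=[0, 0, 0, 0, 0, 0, 0, 0])

```text
clock: 13.15
ee_pos: [446.5, -102.4, 281.1]
orientation: [-2.432, 1.984, -0.001]
force: [-0.6, 0.3, -0.3]
width: -0.2
```

Call:
drive_tool([
  [0, 0, 0],
  [0, 0, 0],
  [0, 0, 0],
], turn=[0, 0, 0])

```text
clock: 13.52
ee_pos: [446.2, -102.3, 280.3]
orientation: [-2.433, 1.984, 0.002]
force: [0.4, -0.0, 0.2]
width: -0.2
```

```bash
python3 arc.py | sed -n '1p'; python3 -c "
from h import *
s=snap('scene','s9');t=snap('top','t9')
o=load('scene0')['color']; m=s['color']
cv2.imwrite('pics/z9.png',cv2.resize(m[180:410,150:390],None,fx=2.5,fy=2.5,interpolation=cv2.INTER_CUBIC))"
```

```text
local 153.9 0.4 280.3 F [ 0.4 -0.   0.2] t 13.525
```

View pics/z9.png

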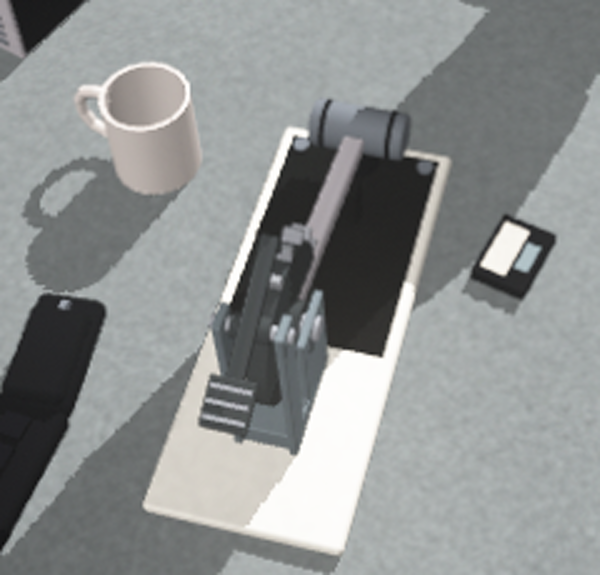

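View pics/t9.png

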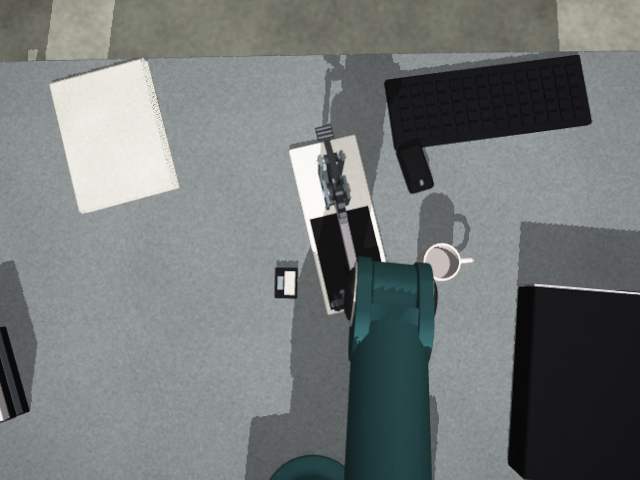

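The pad is still down (crop (227,403)) and the head rests low at scene pixel (294,232). The mug, cassette and mouse look unmoved. I'll check the final angle with numbers.

```bash
python3 - <<'E'
from h import *
f=np.load('frame.npz');c,ex,ey=f['c'],f['ex'],f['ey']
s=load('s9')
for j in(1.15,1.2,1.25,1.3):
    e=1.134-j; print(j,proj(s,c*[1,1,0]+ex*(-60+220*np.cos(e))+[0,0,95+220*np.sin(e)]).round(1))
for j in (0,.2,.4): print('pad',j,proj(s,c*[1,1,0]+ex*(-110-52*np.cos(j)-17*np.sin(j))+[0,0,163+17*np.cos(j)-52*np.sin(j)]).round(1))
a=load('scene0')['color'].astype(int);b=s['color'].astype(int)
d=np.abs(a-b).max(2)
for n,(x0,x1,y0,y1) in dict(mug=(178,232,203,258),cass=(335,375,262,302),mouse=(150,192,295,350)).items():
    A=a[y0:y1,x0:x1].astype(np.uint8);
    r=cv2.matchTemplate(b.astype(np.uint8)[y0-8:y1+8,x0-8:x1+8],A,cv2.TM_CCOEFF_NORMED); print(n,np.array(np.unravel_index(r.argmax(),r.shape))-8,r.max().round(3))
E
```

```text
1.15 [293.6 220.2]
1.2 [293.7 223.9]
1.25 [293.7 227.8]
1.3 [293.6 231.8]
pad 0 [239.5 334. ]
pad 0.2 [239.7 338.7]
pad 0.4 [240.4 342.2]
mug [0 0] 1.0
cass [0 0] 0.981
mouse [0 0] 0.954
```

```bash
python3 -c "
from rig import arm
print(arm.hand_in())"
```

```text
the job is handed in; nothing more can be done
None
```

The camera arm is folded down onto its stop with the pawl left free, and the job was handed in at about 13.6 s on the robot's clock. The hand-in gives no verdict, so the checks below are my own.

- **Pawl:** I pressed the thumb pad down about 20 mm with the shut fingers until it stopped moving and the force rose to 15 N. In the last picture the pad sits at about (241,341). The end-stop position works out to (240,342) and the in-teeth position to (240,334), so the pawl is close to 0.4 rad.
- **Camera arm:** I pushed the head down along its arc until the force reached 36 N at the height expected for 1.30 rad, then lifted straight off. The head now appears at (294,232), against a predicted (293.6,231.8) for 1.30 rad.
- **Mug, cassette and mouse:** matching the first and last scene pictures shows no shift for any of them, to the nearest pixel.
- **Clearance:** the gripper ended clear of everything at z of about 280 mm, with essentially zero force on it.

No check failed. The one miss was the approach to the pad, which overshot sideways by up to 18 mm. I corrected it before touching anything.

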